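# Find the tight spot of the wafer-trimming slide

### The job

The slide of the wafer trimmer drags somewhere along its bar. Take the carriage by its handle and stroke it slowly through its full travel, first left until it presses lightly on the left rubber buffer, then right until it presses lightly on the right one (never ram the buffers), feeling where it runs tight. Then leave the carriage standing on that tight spot, let go of it, and do not disturb the things lying around.

Things in the scene. Friction and masses are not known exactly. Their poses are not given: they have to be found in the camera images.
- slide: fixed base of the trimmer: white board 100 x 410 x 18 mm, a steel guide bar along its middle, a dark steel post 68 mm high at each end. Origin: centre of the underside, on the table. Its y axis runs along the bar to the left, the direction of travel; x level across the bar, away from the robot at yaw 0; z up. Yaw within 0.35 rad of 0
- carriage: aluminium block on the bar, 72 mm across it, 60 along it, 30 high, 0.6 kg, sliding only along the slide's y; upright black handle on its middle. Origin: centre of its underside, 36 mm above the table; in the slide's frame at y = -0.100 m when it just meets the right buffer, +0.100 the left one. Starts 5 to 25 mm from the right buffer, stays where it is left; slowly means under 0.2 m/s
- handle (a point): where to grip the handle: over the carriage's middle, 60 mm above its origin, 96 mm above the table. The handle is a bar 20 mm thick along the travel (slide y), 26 mm across, from 66 to 114 mm above the table, with a flat cap 24 mm (along) x 32 x 6 mm on it (top at 120 mm). All else of the slide is 68 mm high or lower. Axes as the slide's
- stop_left: round black rubber buffer, 22 mm in diameter, on a spring plunger at the left (+y) end. Origin: centre of its face towards the carriage, 51 mm above the table, at y = +0.130 m in the slide's frame until pressed. It yields 1.2 N per mm, up to 14 mm; lightly means some 2 to 12 N, over 22 N is ramming
- stop_right: the same buffer at the right (-y) end, its face at y = -0.130 m in the slide's frame until pressed
- bowl: bystander: white bowl, 96 mm wide, 40 mm high, origin at the centre of its underside
- cutter: bystander: steel ring cutter, 64 mm wide, 35 mm high, origin at the centre of its underside
- jar: bystander: closed glass jar, 60 mm wide, 85 mm high, origin at the centre of its underside
- guide: the steel guide bar, 30 x 348 x 16 mm, fixed on the base, top 34 mm above the table; origin: centre of its underside, axes as the slide's. It has one unseen tight spot, in a new place every time, its middle within 55 mm of the bar's middle. Over about 25 mm of travel it takes 9 to 16 N to move the carriage either way, elsewhere 1.5 N. The drag sets in within 4 mm

How it is judged:
By the outcome, as a careful person would: the job done as asked, in the order asked, and still so for the second after the job is handed in, with the robot touching nothing.
It also fails if it takes over 67 s, if anything falls off the work surface, if the arm or the gripper's body presses on something with over 40 N, if the wrist force passes 120 N, or if a joint passes its speed limit or range.

### The arm

A 7-joint arm with a two-finger parallel gripper is mounted at the origin on the work surface. World frame = base frame: x ahead of the robot, y to its left, z up, the work surface at z = 0. Lengths are in m, angles in rad, forces in N, time in s.
With the tool pointing down it reaches from about 0.4 to 0.85 m from the base axis. Payload 10.4 kg.
Tool frame: the origin (TCP) lies midway between the tips of the shut fingers; the grasp point (between the pads) lies 19 mm behind it; x points along the fingers, y is the direction in which the jaws open and shut, and the axes are right-handed (so a half turn about x gives the same grasp; the last joint's range is limited). The gripper opens to 87 mm and grips with 3 to 60 N. Pads are 19 mm wide; open, the fingers measure 117 mm over their backs; the gripper's body (75 mm by 190 mm) begins 51 mm behind the grasp point.
Start: joints at [-1.183, 0.332, -0.065, 1.46, 0.022, 1.35, -0.088], TCP at [0.25, 0.573, 0.223] pointing down, gripper open.
Joint ranges: [-2.6, 2.6], [-0.5, 2.12], [-1.47, 1.34], [0.16, 2.42], [-1.27, 4.41], [0.06, 2.06], [-2.6, 2.6]. Speed limits (rad/s): [2.22, 2.22, 2.79, 2.79, 3.14, 3.14, 3.14].

### API

Orientations are given as a unit quaternion [x, y, z, w].
In Python, from bench import * gives the robot as it stands.
- The arm moves only by the shell command python3 -m inch 'ROWS' [FORCE]. ROWS is JSON, a list that holds one entry, the list of rows, each a list of 7 numbers: the shift along the world's x, y, z each as a share of 120 mm, from -1 to 1, then the turn, a rotation vector about the world's x, y, z each as a share of 2 pi rad, from -1 to 1, then the closure, from 0 (fully open) to 1 (shut). A call has 1 to 10 rows; each row is the pose to reach, as a shift and turn from the pose commanded when the call began, turning the shorter way round; what a row does not reach only later rows make up. A row lasts 1/10 s, in which the tool goes at most 50 mm and 8.59 degrees, less where a joint would pass 70% of its speed; a pose out of reach is approached as far as the arm can. A call with a number of a shift or a turn outside -1 to 1 is refused whole. A call with a gripper value outside its range is refused whole. The fingers move at their own pace and stop on an object; FORCE is the grip in N (left out, the last holds). Time passes only in rows, so rows that repeat a pose let the fingers close. It gives the time, the measured TCP pose, the force and the opening at its end, in the units of the state.
- read_state(): the state, without advancing time (a new reading comes with each control period).
- camera(name): name is "side" or "top"; returns the picture (400x640x3 uint8, red, green, blue); there is no depth.
- get_calibration(name): a dict with "fx", "fy", "cx", "cy" (pixels), "xyz" and "attitude" of the camera in the world. Camera axes: x right, y up, looking along -z (the intrinsics and any distortion apply to the point x, -y, -z); pixel columns grow to the right and rows downward; lengths in m; the calibration is good to about 2 mm. A picture is of the moment at which its call begins. get_calibration takes no time and is no camera call.
- close_job(): hands the job in, once; it reports no verdict.
The state is a dict: "time": time; "joint_positions": joint angles; "joint_vel": joint speeds; "joint_torque": joint torques, N m; "ee_pos": TCP position; "eef_rot": TCP orientation; "ft_force": force on the tool from outside, world axes, zero at the start; "torque": the same for the moment, N m; "width": finger opening in m.
Only numpy, scipy, OpenCV 4.12 (cv2) and the standard library are available. Lean on these libraries where they do the work, as an engineer would, in place of code of your own. Each camera call takes 0.05 s, during which the arm holds its last target.

## Working session

There is one attempt and no reset: what is moved stays moved. The work goes in short steps, Python scripts to look and compute and a shell command to move; the robot and the scene stay as the last step left them, time stands still between calls to the robot, and variables do not carry over. Pictures are saved under pics/ and viewed, and the job is handed in when it is done.

```bash
ls; mkdir -p pics; python3 - <<'E'
from bench import *
import cv2
print(read_state())
for n in("side","top"):
    print(n,get_calibration(n)); cv2.imwrite(f"pics/{n}0.png",camera(n)[:,:,::-1])
E
```

```text
pics
{'time': 0.0, 'joint_positions': array([-1.18259574,  0.33288719, -0.06468367,  1.46096159,  0.02158908,
        1.34987161, -0.08849099]), 'joint_vel': array([ 4.65366355e-06,  1.55104365e-03, -4.37445001e-04,  2.13748091e-04,
       -5.68739855e-04, -1.14838400e-03, -6.98988249e-04]), 'joint_torque': array([-2.31574331e-04, -6.23238730e+01,  2.42551096e-02, -3.89904714e+01,
       -6.14974299e-02,  3.96132516e-02,  1.62113674e-04]), 'ee_pos': array([0.24944544, 0.57264008, 0.22173464]), 'eef_rot': array([ 0.14371658,  0.692326  , -0.14471629,  0.69216144]), 'ft_force': array([0.28555738, 0.55372196, 0.70195262]), 'torque': array([ 0.00292033, -0.04671139, -0.01147534]), 'width': 0.08711636697620856}
side {'fx': 512.6721901596661, 'fy': 512.6721901596661, 'cx': 320.07111716911135, 'cy': 206.17970752676058, 'xyz': array([-0.02271471, -0.71829411,  0.72492188]), 'attitude': array([ 0.42871264, -0.17404747, -0.32152473,  0.82615664])}
top {'fx': 503.9242861637622, 'fy': 503.9242861637622, 'cx': 314.2411950652632, 'cy': 204.044476397817, 'xyz': array([ 0.52448511, -0.07048303,  1.32265506]), 'attitude': array([-0.02942677,  0.03117773,  0.70921737, -0.70368511])}
```

View pics/side0.png

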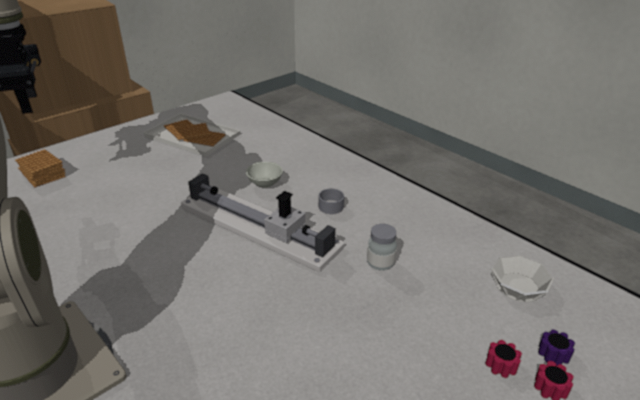

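View pics/top0.png

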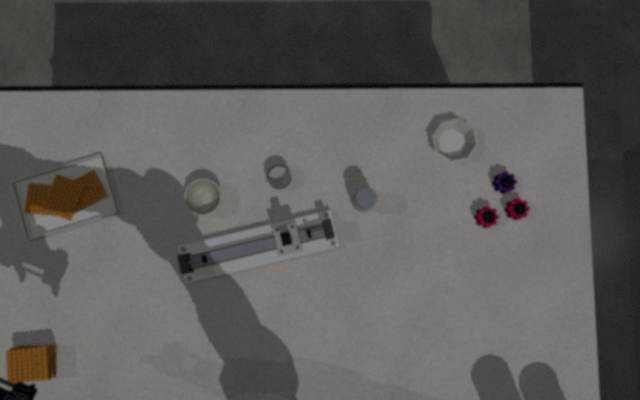

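The top view has image up = +x and image right = −y. The slide runs from about (180,265) to (338,230), with the handle at about (286,239) near the right buffer. The bowl, cutter and jar lie beyond it on the far side. Next I'll enlarge both views.

```bash
python3 - <<'E'
import cv2
a=cv2.imread("pics/top0.png")[195:295,165:355]; cv2.imwrite("pics/topc.png",cv2.resize(a,None,fx=4.2,fy=4.2,interpolation=cv2.INTER_CUBIC))
a=cv2.imread("pics/side0.png")[165:275,170:360]; cv2.imwrite("pics/sidec.png",cv2.resize(a,None,fx=4.2,fy=4.2,interpolation=cv2.INTER_CUBIC))
E
```

```text
(no output)
```

View pics/topc.png

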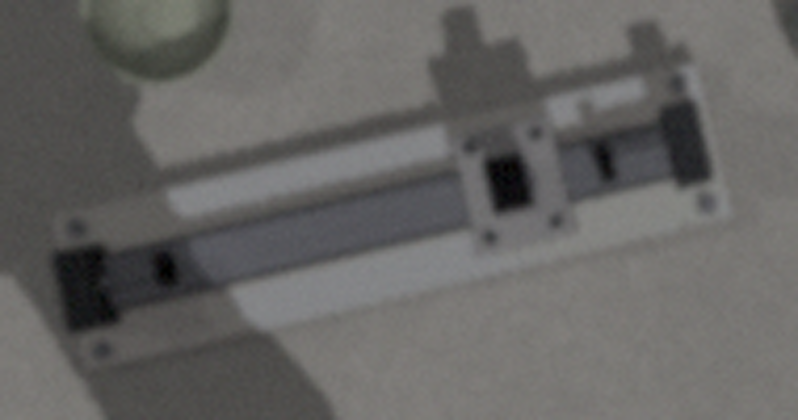

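View pics/sidec.png

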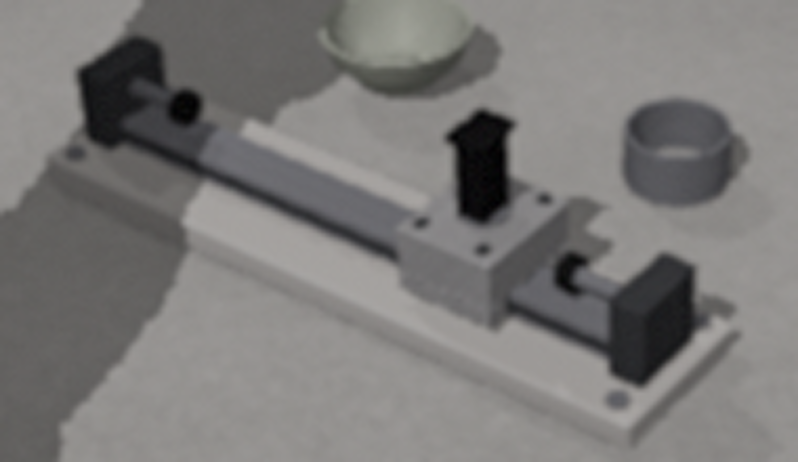

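```bash
cat > h.py <<'E'
from bench import *
import numpy as np
from scipy.spatial.transform import Rotation as R
from scipy.optimize import least_squares
def proj(n,P):
    c=get_calibration(n); p=R.from_quat(c["attitude"]).inv().apply(np.atleast_2d(P)-c["xyz"])
    return np.c_[c["fx"]*p[:,0]/-p[:,2]+c["cx"], c["fy"]*p[:,1]/p[:,2]+c["cy"]]
E
python3 - <<'E'
from h import *
o=[]
T=lambda u,v:((u+.5)/4.2-.5+165,(v+.5)/4.2-.5+195); S=lambda u,v:((u+.5)/4.2-.5+170,(v+.5)/4.2-.5+165)
b=[("top",(-.05,-.205,.018),T(730,214),0),("top",(.05,-.205,.018),T(693,64),0),("top",(-.05,.205,.018),T(93,366),0),("top",(.05,.205,.018),T(55,232),0),
("top",(0,.13,.051),T(168,268),0),("top",(0,-.13,.051),T(602,160),0),("top",(0,0,.120),T(509,181),1),
("side",(-.05,-.205,.018),S(628,430),0),("side",(.05,-.205,.018),S(740,323),0),("side",(-.05,.205,.018),S(50,156),0),("side",(0,0,.12),S(482,127),1),("side",(0,.13,.051),S(188,106),0),("side",(0,-.13,.051),S(567,272),0)]
def f(p):
    r=[]
    for n,P,uv,k in b:
        P=np.array(P)+[0,k*p[3],0]
        W=R.from_euler("z",p[2]).apply(P)+[p[0],p[1],0]
        r+=list(proj(n,W)[0]-uv)
    return np.array(r)
s=least_squares(f,[.5,-.02,.2,-.08],loss="soft_l1"); print(s.x); print(f(s.x).reshape(-1,2).round(1))
p=s.x; print("handle",R.from_euler("z",p[2]).apply([0,p[3],.096])+[p[0],p[1],0])
st=read_state(); print(R.from_quat(st["eef_rot"]).as_matrix().round(3))
E
```

```text
[ 0.52868844  0.07125228  0.22706591 -0.07867665]
[[ 1.6  0.9]
 [ 1.2 -0.9]
 [-2.2  2.1]
 [-1.4 -4. ]
 [ 1.6 -0.2]
 [-0.9  1.4]
 [-0.1  0.6]
 [ 0.9 -0.8]
 [-0.2 -0.2]
 [-1.3 -0. ]
 [ 0.3 -0.3]
 [ 1.6  1. ]
 [-0.1 -0.6]]
handle [ 0.54640011 -0.00540483  0.096     ]
[[-0.     0.399  0.917]
 [-0.001  0.917 -0.399]
 [-1.    -0.001  0.   ]]
```

```bash
cat > ov.py <<'E'
from h import *
import cv2,sys
def overlay(p,ims,tag,crops):
    for n in ims:
        x0,y0,x1,y1=crops[n]; s=4.2
        im=cv2.resize(ims[n][y0:y1,x0:x1],None,fx=s,fy=s,interpolation=cv2.INTER_CUBIC)
        def L(c,pts,col):
            W=R.from_euler("z",p[2]).apply(pts)+[p[0],p[1],0]
            q=((proj(n,W)-[x0,y0]+.5)*s-.5).round().astype(int)
            cv2.polylines(im,[q.reshape(-1,1,2)],True,col,1,cv2.LINE_AA)
        sq=np.array([(-1,-1,0),(1,-1,0),(1,1,0),(-1,1,0)],float)
        L(0,sq*[.05,.205,0]+[0,0,.018],(0,0,255))
        L(0,sq*[.05,.205,0],(0,0,120))
        L(0,sq*[.016,.012,0]+[0,p[3],.12],(0,255,0))
        L(0,sq*[.036,.03,0]+[0,p[3],.066],(255,255,0))
        for y in(.13,-.13):
            L(0,np.array([[.011*np.cos(t),y,.051+.011*np.sin(t)] for t in np.arange(0,6.28,.3)]),(0,255,255))
        cv2.imwrite(f"pics/ov_{n}_{tag}.png",im)
C={"top":(165,195,355,295),"side":(170,165,360,275)}
if __name__=="__main__":
    overlay([0.52868844,0.07125228,0.22706591,-0.07867665],{n:cv2.imread(f"pics/{n}0.png") for n in C},"a",C)
E
python3 ov.py
```

```text
(no output)
```

View pics/ov_top_a.png

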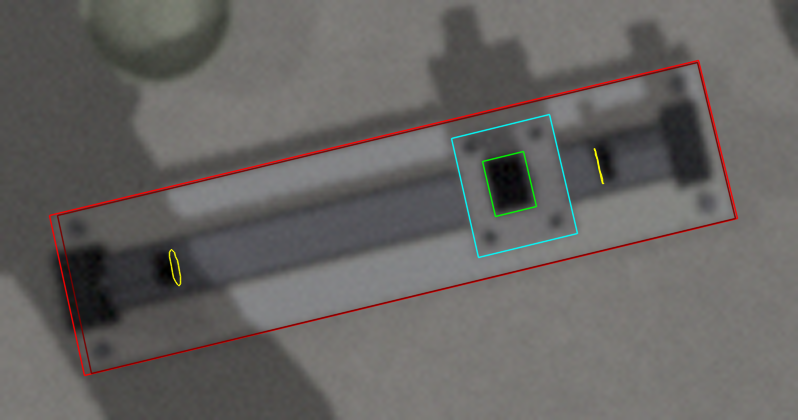

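View pics/ov_side_a.png

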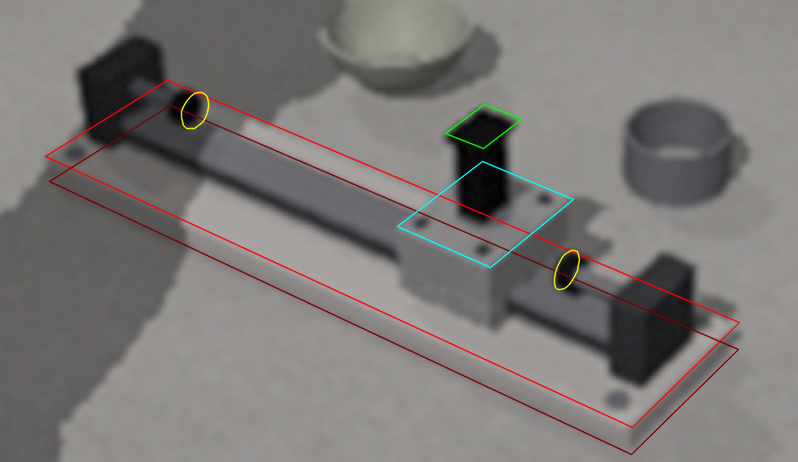

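```bash
for i in 1; do :; done; python3 -m inch '[[[0.16,-0.32,0,0,0,0.012,0],[0.32,-0.64,0,0,0,0.024,0],[0.48,-0.96,0,0,0,0.036,0]]]' 40
```

```text
time: 0.4
ee_pos: [0.3075, 0.4562, 0.222]
eef_rot: [0.064, 0.704, -0.064, 0.704]
ft_force: [0.3, 1.1, 0.5]
width: 0.0869
```

```bash
python3 -m inch '[[[0.16,-0.32,0,0,0,0.012,0],[0.32,-0.64,0,0,0,0.024,0],[0.48,-0.96,0,0,0,0.036,0]]]'; python3 -m inch '[[[0.16,-0.32,0,0,0,0.011,0],[0.32,-0.64,0,0,0,0.021,0],[0.48,-0.96,0,0,0,0.03,0]]]'
```

```text
time: 0.7
ee_pos: [0.3652, 0.3408, 0.2224]
eef_rot: [-0.016, 0.707, 0.016, 0.707]
ft_force: [0.7, -0.0, 0.5]
width: 0.0871
time: 1.0
ee_pos: [0.4227, 0.2256, 0.2224]
eef_rot: [-0.082, 0.702, 0.082, 0.702]
ft_force: [1.3, 0.4, 0.1]
width: 0.0874
```

```bash
python3 -m inch '[[[0.17,-0.32,0,0,0,0,0],[0.34,-0.64,0,0,0,0,0],[0.51,-0.96,0,0,0,0,0]]]'; python3 -m inch '[[[0.17,-0.32,0,0,0,0,0],[0.34,-0.64,0,0,0,0,0],[0.51,-0.96,-0.2,0,0,0,0],[0.51,-0.96,-0.4,0,0,0,0],[0.51,-0.96,-0.4,0,0,0,0],[0.51,-0.96,-0.4,0,0,0,0]]]'
python3 - <<'E'
from h import *
import cv2
st=read_state(); print(st["ee_pos"],st["ft_force"],R.from_quat(st["eef_rot"]).as_matrix().round(3))
for n in("side","top"): cv2.imwrite(f"pics/{n}1.png",camera(n)[:,:,::-1])
a=cv2.imread("pics/top1.png")[195:295,165:355]; b=cv2.imread("pics/side1.png")[120:270,190:380]
cv2.imwrite("pics/t1.png",cv2.resize(a,None,fx=4,fy=4,interpolation=2));cv2.imwrite("pics/s1.png",cv2.resize(b,None,fx=4,fy=4,interpolation=2))
E
```

```text
time: 1.3
ee_pos: [0.484, 0.1105, 0.2225]
eef_rot: [-0.081, 0.702, 0.081, 0.702]
ft_force: [0.9, 0.7, 0.1]
width: 0.087
time: 1.9
ee_pos: [0.5444, -0.0021, 0.1747]
eef_rot: [-0.081, 0.703, 0.082, 0.702]
ft_force: [0.8, 1.1, 1.0]
width: 0.0871
[ 0.54442433 -0.00213336  0.1746994 ] [0.78632034 1.09694124 1.01167564] [[-0.001 -0.229  0.973]
 [ 0.     0.973  0.229]
 [-1.     0.    -0.001]]
```

View pics/s1.png

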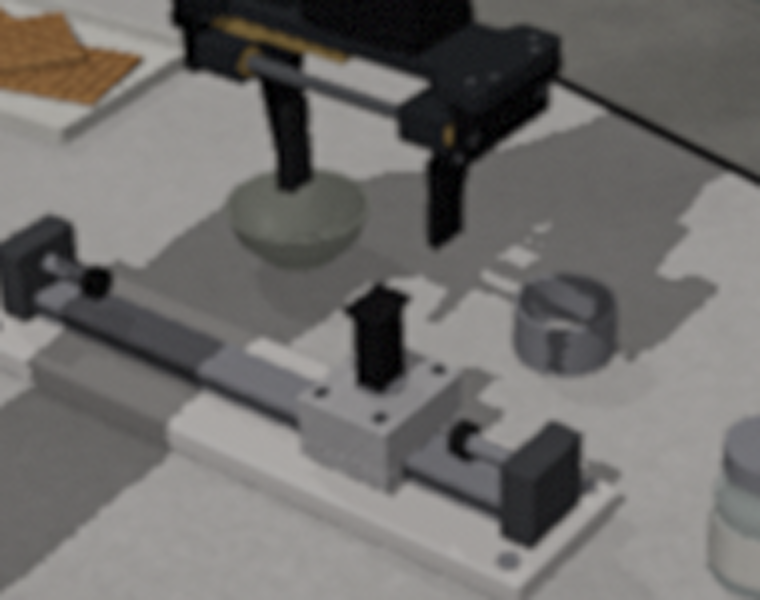

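View pics/t1.png

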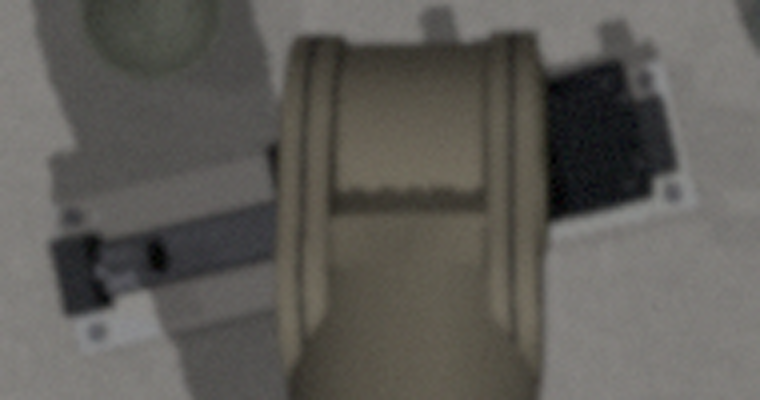

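```bash
python3 -m inch '[[[0.017,-0.027,-0.2,0,0,0,0],[0.017,-0.027,-0.4,0,0,0,0],[0.017,-0.027,-0.6,0,0,0,0],[0.017,-0.027,-0.81,0,0,0,0],[0.017,-0.027,-0.81,0,0,0,0],[0.017,-0.027,-0.81,0,0,0,0]]]' 40
```

```text
time: 2.6
ee_pos: [0.5473, -0.0056, 0.0787]
eef_rot: [-0.081, 0.702, 0.082, 0.703]
ft_force: [-1.1, -0.4, -0.6]
width: 0.0872
```

```bash
python3 -m inch '[[[0,0,-0.01,0,0,0,0.5],[0,0,-0.01,0,0,0,0.7],[0,0,-0.01,0,0,0,0.8],[0,0,-0.01,0,0,0,1],[0,0,-0.01,0,0,0,1],[0,0,-0.01,0,0,0,1],[0,0,-0.01,0,0,0,1],[0,0,-0.01,0,0,0,1]]]' 40
python3 - <<'E'
from h import *
import cv2
st=read_state(); print(st["ee_pos"],st["ft_force"],st["torque"],st["width"])
for n in("side",): cv2.imwrite(f"pics/{n}2.png",camera(n)[:,:,::-1])
b=cv2.imread("pics/side2.png")[140:270,190:360]
cv2.imwrite("pics/s2.png",cv2.resize(b,None,fx=4,fy=4,interpolation=2))
E
```

```text
time: 3.4
ee_pos: [0.5468, -0.0062, 0.0761]
eef_rot: [-0.081, 0.702, 0.081, 0.702]
ft_force: [-0.9, 0.0, 0.3]
width: 0.0311
[ 0.54678937 -0.00622168  0.07612526] [-0.86919897  0.03366095  0.31916973] [ 0.05730648  0.0208433  -0.01775759] 0.031067486923387122
```

View pics/s2.png

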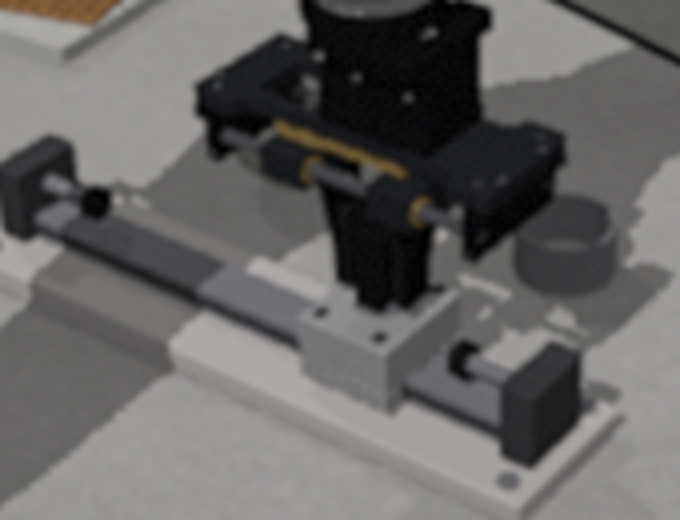

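The fingers stand around the handle, but the opening is still 31 mm, so they haven't finished closing.

```bash
python3 -m inch '[[[0,0,0,0,0,0,1],[0,0,0,0,0,0,1],[0,0,0,0,0,0,1],[0,0,0,0,0,0,1]]]' 40
cat > s.py <<'E'
from h import *
st=read_state(); y=0.227; u=np.array([-np.sin(y),np.cos(y)]); n=np.array([np.cos(y),np.sin(y)])
d=st["ee_pos"][:2]-[.52869,.07125]; f=st["ft_force"]
print(f"t {st['time']:.2f} s {1e3*d@u:.1f} lat {1e3*d@n:.1f} z {1e3*st['ee_pos'][2]:.1f} F_along {f[:2]@u:.1f} F_lat {f[:2]@n:.1f} Fz {f[2]:.1f} Mz {st['torque'][2]:.2f} w {1e3*st['width']:.1f}")
E
python3 s.py
```

```text
time: 3.85
ee_pos: [0.5468, -0.0061, 0.0761]
eef_rot: [-0.081, 0.702, 0.081, 0.702]
ft_force: [-0.6, 1.3, -0.6]
width: 0.023
t 3.85 s -79.4 lat 0.2 z 76.1 F_along 1.4 F_lat -0.3 Fz -0.6 Mz -0.07 w 23.0
```

```bash
python3 -m inch '[[[0,0,0,0,0,0,1],[0,0,0,0,0,0,1],[0,0,0,0,0,0,1]]]' >/dev/null; python3 s.py
```

```text
t 4.15 s -79.4 lat 0.2 z 76.1 F_along 1.2 F_lat 0.2 Fz -0.2 Mz -0.06 w 23.0
```

```bash
python3 -m inch '[[[-0.009,0.041,0,0,0,0,1],[-0.019,0.081,0,0,0,0,1],[-0.028,0.122,0,0,0,0,1]]]' >/dev/null; python3 s.py
```

```text
t 4.45 s -64.3 lat 0.2 z 76.2 F_along -1.5 F_lat 0.0 Fz -1.0 Mz -0.01 w 23.5
```

```bash

python3 -m inch '[[[-0.0094,0.0406,0,0,0,0,1]]]' >/dev/null; python3 s.py
python3 -m inch '[[[-0.0094,0.0406,0,0,0,0,1]]]' >/dev/null; python3 s.py
python3 -m inch '[[[-0.0094,0.0406,0,0,0,0,1]]]' >/dev/null; python3 s.py
python3 -m inch '[[[-0.0094,0.0406,0,0,0,0,1]]]' >/dev/null; python3 s.py
python3 -m inch '[[[-0.0094,0.0406,0,0,0,0,1]]]' >/dev/null; python3 s.py
python3 -m inch '[[[-0.0094,0.0406,0,0,0,0,1]]]' >/dev/null; python3 s.py
```

```text
t 4.55 s -59.1 lat 0.1 z 76.2 F_along -1.9 F_lat 0.4 Fz -2.2 Mz 0.03 w 23.0
t 4.65 s -54.1 lat 0.2 z 76.1 F_along -1.8 F_lat 0.4 Fz -1.2 Mz -0.01 w 23.4
t 4.75 s -49.1 lat 0.2 z 76.2 F_along -1.6 F_lat 0.4 Fz -1.0 Mz -0.06 w 23.3
t 4.85 s -44.1 lat 0.2 z 76.2 F_along -1.2 F_lat -0.6 Fz -1.2 Mz -0.02 w 23.5
t 4.95 s -39.1 lat 0.2 z 76.1 F_along -2.7 F_lat 0.3 Fz -1.5 Mz 0.01 w 23.6
t 5.05 s -34.1 lat 0.2 z 76.2 F_along -4.3 F_lat -0.7 Fz 0.5 Mz -0.01 w 23.5
```

```bash

python3 -m inch '[[[-0.0056,0.0244,0,0,0,0,1]]]' >/dev/null; python3 s.py
python3 -m inch '[[[-0.0056,0.0244,0,0,0,0,1]]]' >/dev/null; python3 s.py
python3 -m inch '[[[-0.0056,0.0244,0,0,0,0,1]]]' >/dev/null; python3 s.py
python3 -m inch '[[[-0.0056,0.0244,0,0,0,0,1]]]' >/dev/null; python3 s.py
python3 -m inch '[[[-0.0056,0.0244,0,0,0,0,1]]]' >/dev/null; python3 s.py
python3 -m inch '[[[-0.0056,0.0244,0,0,0,0,1]]]' >/dev/null; python3 s.py
python3 -m inch '[[[-0.0056,0.0244,0,0,0,0,1]]]' >/dev/null; python3 s.py
python3 -m inch '[[[-0.0056,0.0244,0,0,0,0,1]]]' >/dev/null; python3 s.py
```

```text
t 5.15 s -32.7 lat 0.2 z 76.2 F_along -11.3 F_lat 1.1 Fz -3.2 Mz 0.05 w 23.1
t 5.25 s -31.0 lat 0.2 z 76.2 F_along -11.9 F_lat 1.5 Fz -3.8 Mz 0.04 w 23.4
t 5.35 s -27.9 lat 0.2 z 76.2 F_along -9.9 F_lat 0.8 Fz -2.5 Mz 0.07 w 23.4
t 5.45 s -24.5 lat 0.2 z 76.2 F_along -9.1 F_lat 1.1 Fz -2.8 Mz 0.06 w 22.9
t 5.55 s -21.5 lat 0.1 z 76.2 F_along -8.6 F_lat 0.8 Fz -2.2 Mz 0.04 w 23.1
t 5.65 s -18.4 lat 0.1 z 76.2 F_along -8.8 F_lat 0.4 Fz -1.4 Mz 0.03 w 23.6
t 5.75 s -15.4 lat 0.1 z 76.2 F_along -8.1 F_lat 0.1 Fz -2.1 Mz 0.02 w 23.3
t 5.85 s -12.4 lat 0.2 z 76.2 F_along -8.8 F_lat 1.2 Fz -2.2 Mz 0.00 w 23.1
```

```bash

python3 -m inch '[[[-0.0056,0.0244,0,0,0,0,1]]]' >/dev/null; python3 s.py
python3 -m inch '[[[-0.0056,0.0244,0,0,0,0,1]]]' >/dev/null; python3 s.py
python3 -m inch '[[[-0.0056,0.0244,0,0,0,0,1]]]' >/dev/null; python3 s.py
python3 -m inch '[[[-0.0056,0.0244,0,0,0,0,1]]]' >/dev/null; python3 s.py
python3 -m inch '[[[-0.0056,0.0244,0,0,0,0,1]]]' >/dev/null; python3 s.py
python3 -m inch '[[[-0.0056,0.0244,0,0,0,0,1]]]' >/dev/null; python3 s.py
python3 -m inch '[[[-0.0094,0.0406,0,0,0,0,1]]]' >/dev/null; python3 s.py
python3 -m inch '[[[-0.0094,0.0406,0,0,0,0,1]]]' >/dev/null; python3 s.py
```

```text
t 5.95 s -9.3 lat 0.2 z 76.2 F_along -7.4 F_lat 0.2 Fz -2.1 Mz 0.04 w 23.2
t 6.05 s -5.7 lat 0.1 z 76.2 F_along -5.4 F_lat -0.4 Fz -0.7 Mz 0.01 w 23.0
t 6.15 s -1.8 lat 0.1 z 76.1 F_along -1.7 F_lat 0.1 Fz -0.8 Mz 0.03 w 23.3
t 6.25 s 1.9 lat 0.1 z 76.1 F_along -1.2 F_lat -1.1 Fz -0.7 Mz -0.04 w 23.2
t 6.35 s 5.1 lat 0.1 z 76.1 F_along -0.5 F_lat -1.9 Fz -0.4 Mz 0.00 w 23.3
t 6.45 s 8.0 lat 0.1 z 76.1 F_along -0.7 F_lat -1.4 Fz -0.1 Mz -0.02 w 23.1
t 6.55 s 12.7 lat 0.1 z 76.1 F_along -1.0 F_lat -0.9 Fz -0.5 Mz -0.04 w 23.1
t 6.65 s 18.0 lat 0.1 z 76.2 F_along -1.7 F_lat -1.9 Fz -1.3 Mz 0.01 w 23.3
```

```bash

python3 -m inch '[[[-0.0131,0.0568,0,0,0,0,1],[-0.0263,0.1137,0,0,0,0,1],[-0.0394,0.1705,0,0,0,0,1],[-0.0525,0.2274,0,0,0,0,1],[-0.0656,0.2842,0,0,0,0,1]]]' >/dev/null; python3 s.py
python3 -m inch '[[[-0.0131,0.0568,0,0,0,0,1],[-0.0263,0.1137,0,0,0,0,1],[-0.0394,0.1705,0,0,0,0,1],[-0.0525,0.2274,0,0,0,0,1]]]' >/dev/null; python3 s.py
python3 -m inch '[[[-0.0056,0.0244,0,0,0,0,1]]]' >/dev/null; python3 s.py
python3 -m inch '[[[-0.0056,0.0244,0,0,0,0,1]]]' >/dev/null; python3 s.py
```

```text
t 7.15 s 53.3 lat 0.1 z 76.1 F_along -1.6 F_lat -4.2 Fz 0.1 Mz -0.02 w 23.4
t 7.55 s 81.1 lat 0.1 z 76.1 F_along -1.6 F_lat -5.0 Fz 2.1 Mz -0.05 w 23.1
t 7.65 s 84.6 lat 0.1 z 76.1 F_along -0.5 F_lat -4.8 Fz 1.5 Mz -0.04 w 23.1
t 7.75 s 86.9 lat 0.1 z 76.1 F_along -2.0 F_lat -4.9 Fz 1.9 Mz 0.01 w 23.0
```

```bash

python3 -m inch '[[[-0.0056,0.0244,0,0,0,0,1]]]' >/dev/null; python3 s.py
python3 -m inch '[[[-0.0056,0.0244,0,0,0,0,1]]]' >/dev/null; python3 s.py
python3 -m inch '[[[-0.0056,0.0244,0,0,0,0,1]]]' >/dev/null; python3 s.py
python3 -m inch '[[[-0.0037,0.0162,0,0,0,0,1]]]' >/dev/null; python3 s.py
```

```text
t 7.85 s 89.7 lat 0.1 z 76.1 F_along -0.8 F_lat -4.7 Fz 2.3 Mz -0.02 w 22.9
t 7.95 s 92.7 lat 0.1 z 76.1 F_along -1.1 F_lat -5.5 Fz 1.6 Mz -0.02 w 23.4
t 8.05 s 95.7 lat 0.1 z 76.1 F_along -1.4 F_lat -5.5 Fz 1.5 Mz -0.06 w 23.4
t 8.15 s 97.9 lat 0.1 z 76.1 F_along -1.4 F_lat -5.8 Fz 2.6 Mz -0.03 w 23.1
```

```bash

python3 -m inch '[[[-0.0037,0.0162,0,0,0,0,1]]]' >/dev/null; python3 s.py
python3 -m inch '[[[-0.0037,0.0162,0,0,0,0,1]]]' >/dev/null; python3 s.py
```

```text
t 8.25 s 99.7 lat 0.1 z 76.1 F_along -1.7 F_lat -4.8 Fz 2.1 Mz 0.09 w 23.4
t 8.35 s 101.6 lat 0.1 z 76.1 F_along -2.7 F_lat -5.2 Fz 2.4 Mz -0.02 w 23.5
```

```bash

python3 -m inch '[[[-0.0037,0.0162,0,0,0,0,1]]]' >/dev/null; python3 s.py
python3 -m inch '[[[-0.0037,0.0162,0,0,0,0,1]]]' >/dev/null; python3 s.py
```

```text
t 8.45 s 103.2 lat 0.1 z 76.1 F_along -4.1 F_lat -5.9 Fz 2.1 Mz -0.01 w 23.0
t 8.55 s 104.7 lat 0.1 z 76.1 F_along -5.6 F_lat -6.3 Fz 3.4 Mz 0.02 w 23.2
```

```bash

python3 -m inch '[[[-0.0037,0.0162,0,0,0,0,1],[-0.0037,0.0162,0,0,0,0,1]]]' >/dev/null; python3 s.py
python3 -m inch '[[[0,0,0,0,0,0,1],[0,0,0,0,0,0,1],[0,0,0,0,0,0,1]]]' >/dev/null; python3 s.py
```

```text
t 8.75 s 106.4 lat 0.1 z 76.1 F_along -5.8 F_lat -5.7 Fz 3.2 Mz 0.01 w 23.4
t 9.05 s 106.3 lat 0.1 z 76.1 F_along -5.1 F_lat -5.9 Fz 2.7 Mz 0.03 w 23.3
```

```bash

python3 -m inch '[[[0.0131,-0.0568,0,0,0,0,1],[0.0263,-0.1137,0,0,0,0,1],[0.0394,-0.1705,0,0,0,0,1],[0.0525,-0.2274,0,0,0,0,1],[0.0656,-0.2842,0,0,0,0,1],[0.0788,-0.3410,0,0,0,0,1],[0.0919,-0.3979,0,0,0,0,1]]]' >/dev/null; python3 s.py
python3 -m inch '[[[0.0131,-0.0568,0,0,0,0,1],[0.0263,-0.1137,0,0,0,0,1],[0.0394,-0.1705,0,0,0,0,1],[0.0525,-0.2274,0,0,0,0,1],[0.0656,-0.2842,0,0,0,0,1],[0.0788,-0.3410,0,0,0,0,1]]]' >/dev/null; python3 s.py
python3 -m inch '[[[0.0056,-0.0244,0,0,0,0,1]]]' >/dev/null; python3 s.py
python3 -m inch '[[[0.0056,-0.0244,0,0,0,0,1]]]' >/dev/null; python3 s.py
python3 -m inch '[[[0.0056,-0.0244,0,0,0,0,1]]]' >/dev/null; python3 s.py
python3 -m inch '[[[0.0037,-0.0162,0,0,0,0,1]]]' >/dev/null; python3 s.py
python3 -m inch '[[[0.0037,-0.0162,0,0,0,0,1]]]' >/dev/null; python3 s.py
python3 -m inch '[[[0.0037,-0.0162,0,0,0,0,1]]]' >/dev/null; python3 s.py
python3 -m inch '[[[0.0037,-0.0162,0,0,0,0,1]]]' >/dev/null; python3 s.py
python3 -m inch '[[[0.0037,-0.0162,0,0,0,0,1]]]' >/dev/null; python3 s.py
python3 -m inch '[[[0.0037,-0.0162,0,0,0,0,1]]]' >/dev/null; python3 s.py
python3 -m inch '[[[0.0037,-0.0162,0,0,0,0,1]]]' >/dev/null; python3 s.py
python3 -m inch '[[[0.0037,-0.0162,0,0,0,0,1]]]' >/dev/null; python3 s.py
```

```text
t 9.75 s 59.2 lat 0.1 z 76.1 F_along 0.6 F_lat -5.5 Fz 1.3 Mz -0.02 w 23.3
t 10.35 s 17.1 lat 0.2 z 76.1 F_along 1.1 F_lat -5.1 Fz 2.1 Mz -0.09 w 23.4
t 10.45 s 13.4 lat 0.2 z 76.1 F_along 2.0 F_lat -4.7 Fz 1.4 Mz -0.03 w 23.3
t 10.55 s 11.0 lat 0.2 z 76.1 F_along 1.6 F_lat -6.3 Fz 0.5 Mz -0.00 w 23.1
t 10.65 s 8.1 lat 0.2 z 76.1 F_along 1.0 F_lat -4.5 Fz 1.9 Mz -0.04 w 23.3
t 10.75 s 6.0 lat 0.2 z 76.1 F_along 1.2 F_lat -5.1 Fz 0.8 Mz -0.03 w 23.4
t 10.85 s 4.1 lat 0.2 z 76.1 F_along 1.6 F_lat -4.8 Fz 1.2 Mz -0.02 w 23.2
t 10.95 s 2.2 lat 0.2 z 76.1 F_along 1.8 F_lat -4.5 Fz 1.9 Mz -0.03 w 23.5
t 11.05 s 0.2 lat 0.2 z 76.1 F_along 1.8 F_lat -6.3 Fz 1.6 Mz 0.00 w 23.1
t 11.15 s -1.8 lat 0.2 z 76.1 F_along 2.0 F_lat -5.3 Fz 1.8 Mz -0.03 w 23.2
t 11.25 s -3.5 lat 0.2 z 76.1 F_along 6.0 F_lat -5.3 Fz 1.4 Mz -0.04 w 23.1
t 11.35 s -4.3 lat 0.2 z 76.2 F_along 9.9 F_lat -5.5 Fz 3.4 Mz -0.06 w 23.4
t 11.45 s -5.2 lat 0.2 z 76.2 F_along 11.4 F_lat -6.6 Fz 3.2 Mz -0.10 w 23.2
```

```bash

python3 -m inch '[[[0.0056,-0.0244,0,0,0,0,1],[0.0112,-0.0487,0,0,0,0,1]]]' >/dev/null; python3 s.py
python3 -m inch '[[[0.0056,-0.0244,0,0,0,0,1],[0.0112,-0.0487,0,0,0,0,1]]]' >/dev/null; python3 s.py
python3 -m inch '[[[0.0056,-0.0244,0,0,0,0,1],[0.0112,-0.0487,0,0,0,0,1]]]' >/dev/null; python3 s.py
python3 -m inch '[[[0.0037,-0.0162,0,0,0,0,1]]]' >/dev/null; python3 s.py
python3 -m inch '[[[0.0037,-0.0162,0,0,0,0,1]]]' >/dev/null; python3 s.py
python3 -m inch '[[[0.0037,-0.0162,0,0,0,0,1]]]' >/dev/null; python3 s.py
python3 -m inch '[[[0.0037,-0.0162,0,0,0,0,1]]]' >/dev/null; python3 s.py
python3 -m inch '[[[0.0037,-0.0162,0,0,0,0,1]]]' >/dev/null; python3 s.py
python3 -m inch '[[[0.0037,-0.0162,0,0,0,0,1]]]' >/dev/null; python3 s.py
python3 -m inch '[[[0.0037,-0.0162,0,0,0,0,1]]]' >/dev/null; python3 s.py
python3 -m inch '[[[0.0037,-0.0162,0,0,0,0,1]]]' >/dev/null; python3 s.py
```

```text
t 11.65 s -11.3 lat 0.2 z 76.1 F_along 9.0 F_lat -5.9 Fz 3.3 Mz -0.10 w 23.1
t 11.85 s -17.6 lat 0.2 z 76.1 F_along 9.7 F_lat -6.5 Fz 2.5 Mz -0.10 w 23.3
t 12.05 s -23.7 lat 0.2 z 76.1 F_along 9.1 F_lat -6.9 Fz 2.0 Mz -0.05 w 23.6
t 12.15 s -25.9 lat 0.2 z 76.1 F_along 8.5 F_lat -6.4 Fz 3.0 Mz -0.06 w 23.1
t 12.25 s -27.9 lat 0.2 z 76.1 F_along 7.8 F_lat -5.4 Fz 3.1 Mz -0.07 w 23.4
t 12.35 s -30.3 lat 0.2 z 76.2 F_along 6.1 F_lat -5.9 Fz 2.1 Mz -0.04 w 23.3
t 12.45 s -32.6 lat 0.2 z 76.1 F_along 5.9 F_lat -4.5 Fz 2.6 Mz -0.11 w 23.1
t 12.55 s -35.3 lat 0.2 z 76.1 F_along 1.5 F_lat -4.1 Fz 0.6 Mz -0.08 w 23.4
t 12.65 s -37.7 lat 0.3 z 76.1 F_along 1.0 F_lat -5.5 Fz 0.5 Mz -0.02 w 23.4
t 12.75 s -39.9 lat 0.3 z 76.1 F_along 1.8 F_lat -3.7 Fz 1.4 Mz 0.02 w 23.4
t 12.85 s -42.2 lat 0.3 z 76.1 F_along 2.0 F_lat -3.1 Fz 0.6 Mz -0.03 w 23.2
```

```bash

python3 -m inch '[[[0.0131,-0.0568,0,0,0,0,1],[0.0263,-0.1137,0,0,0,0,1],[0.0394,-0.1705,0,0,0,0,1],[0.0525,-0.2274,0,0,0,0,1],[0.0656,-0.2842,0,0,0,0,1],[0.0788,-0.3410,0,0,0,0,1]]]' >/dev/null; python3 s.py
python3 -m inch '[[[0.0056,-0.0244,0,0,0,0,1]]]' >/dev/null; python3 s.py
python3 -m inch '[[[0.0056,-0.0244,0,0,0,0,1]]]' >/dev/null; python3 s.py
python3 -m inch '[[[0.0056,-0.0244,0,0,0,0,1]]]' >/dev/null; python3 s.py
python3 -m inch '[[[0.0037,-0.0162,0,0,0,0,1]]]' >/dev/null; python3 s.py
python3 -m inch '[[[0.0037,-0.0162,0,0,0,0,1]]]' >/dev/null; python3 s.py
```

```text
t 13.45 s -85.0 lat 0.3 z 76.1 F_along 1.2 F_lat -3.4 Fz -0.1 Mz -0.03 w 23.1
t 13.55 s -88.5 lat 0.3 z 76.1 F_along 0.7 F_lat -2.9 Fz -0.7 Mz 0.01 w 23.3
t 13.65 s -90.7 lat 0.3 z 76.1 F_along 2.3 F_lat -3.1 Fz -0.6 Mz -0.01 w 23.2
t 13.75 s -93.4 lat 0.3 z 76.2 F_along 1.8 F_lat -3.4 Fz -0.9 Mz 0.01 w 23.3
t 13.85 s -95.5 lat 0.3 z 76.2 F_along 2.0 F_lat -2.8 Fz -1.1 Mz -0.04 w 23.0
t 13.95 s -97.4 lat 0.3 z 76.2 F_along 1.2 F_lat -2.4 Fz -0.8 Mz -0.02 w 23.5
```

```bash

python3 -m inch '[[[0.0037,-0.0162,0,0,0,0,1]]]' >/dev/null; python3 s.py
python3 -m inch '[[[0.0037,-0.0162,0,0,0,0,1]]]' >/dev/null; python3 s.py
python3 -m inch '[[[0.0037,-0.0162,0,0,0,0,1]]]' >/dev/null; python3 s.py
```

```text
t 14.05 s -99.4 lat 0.3 z 76.2 F_along 1.2 F_lat -2.1 Fz -2.1 Mz -0.06 w 23.3
t 14.15 s -101.1 lat 0.3 z 76.1 F_along 3.2 F_lat -2.6 Fz 0.7 Mz -0.03 w 23.6
t 14.25 s -102.7 lat 0.3 z 76.2 F_along 5.2 F_lat -3.9 Fz -1.0 Mz -0.01 w 23.3
```

```bash

python3 -m inch '[[[0.0037,-0.0162,0,0,0,0,1]]]' >/dev/null; python3 s.py
python3 -m inch '[[[0,0,0,0,0,0,1],[0,0,0,0,0,0,1]]]' >/dev/null; python3 s.py
```

```text
t 14.35 s -104.2 lat 0.3 z 76.1 F_along 7.9 F_lat -3.4 Fz 1.0 Mz -0.02 w 23.3
t 14.55 s -104.4 lat 0.3 z 76.2 F_along 5.7 F_lat -3.3 Fz -0.9 Mz -0.04 w 23.2
```

```bash

python3 -m inch '[[[-0.0131,0.0568,0,0,0,0,1],[-0.0263,0.1137,0,0,0,0,1],[-0.0394,0.1705,0,0,0,0,1],[-0.0525,0.2274,0,0,0,0,1],[-0.0656,0.2842,0,0,0,0,1],[-0.0788,0.3410,0,0,0,0,1]]]' >/dev/null; python3 s.py
python3 -m inch '[[[-0.0131,0.0568,0,0,0,0,1],[-0.0263,0.1137,0,0,0,0,1],[-0.0394,0.1705,0,0,0,0,1],[-0.0525,0.2274,0,0,0,0,1],[-0.0656,0.2842,0,0,0,0,1],[-0.0788,0.3410,0,0,0,0,1],[-0.0788,0.3410,0,0,0,0,1],[-0.0788,0.3410,0,0,0,0,1]]]' >/dev/null; python3 s.py
```

```text
t 15.15 s -62.8 lat 0.2 z 76.2 F_along -1.6 F_lat -1.2 Fz -3.8 Mz 0.01 w 23.2
t 15.95 s -19.8 lat 0.2 z 76.2 F_along 3.6 F_lat -2.0 Fz -2.8 Mz -0.04 w 23.3
```

```bash

python3 -m inch '[[[0,0,0,0,0,0,0.6],[0,0,0,0,0,0,0.5],[0,0,0,0,0,0,0.3],[0,0,0,0,0,0,0],[0,0,0,0,0,0,0],[0,0,0,0,0,0,0],[0,0,0,0,0,0,0],[0,0,0,0,0,0,0]]]' >/dev/null; python3 s.py
```

```text
t 16.75 s -21.4 lat 0.2 z 76.2 F_along -0.5 F_lat -0.3 Fz -0.6 Mz 0.04 w 79.4
```

```bash

python3 -m inch '[[[0,0,0.15,0,0,0,0],[0,0,0.4,0,0,0,0],[0,0,0.7,0,0,0,0],[0,0,1,0,0,0,0]]]' 
python3 -m inch '[[[-0.2,0.4,0.2,0,0,0,0],[-0.4,0.7,0.3,0,0,0,0],[-0.6,1,0.4,0,0,0,0]]]' 
python3 -m inch '[[[-0.2,0.35,0,0,0,0,0],[-0.4,0.7,0,0,0,0,0],[-0.6,1,0,0,0,0,0],[-0.6,1,0,0,0,0,0]]]' 
python3 - <<'E'
from ov import *
ims={n:camera(n)[:,:,::-1].copy() for n in C}
for n in C: cv2.imwrite(f"pics/{n}3.png",ims[n])
overlay([0.52869,0.07125,0.227,-0.0205],ims,"b",C)
E
```

```text
time: 17.15
ee_pos: [0.5334, 0.0503, 0.1974]
eef_rot: [-0.081, 0.703, 0.081, 0.702]
ft_force: [1.5, 0.3, -0.6]
width: 0.0866
time: 17.45
ee_pos: [0.4609, 0.1718, 0.2453]
eef_rot: [-0.081, 0.702, 0.081, 0.703]
ft_force: [0.7, 0.1, -0.5]
width: 0.0871
time: 17.85
ee_pos: [0.3857, 0.2957, 0.2441]
eef_rot: [-0.084, 0.702, 0.085, 0.702]
ft_force: [1.2, -1.0, -0.9]
width: 0.0871
```

View pics/ov_top_b.png

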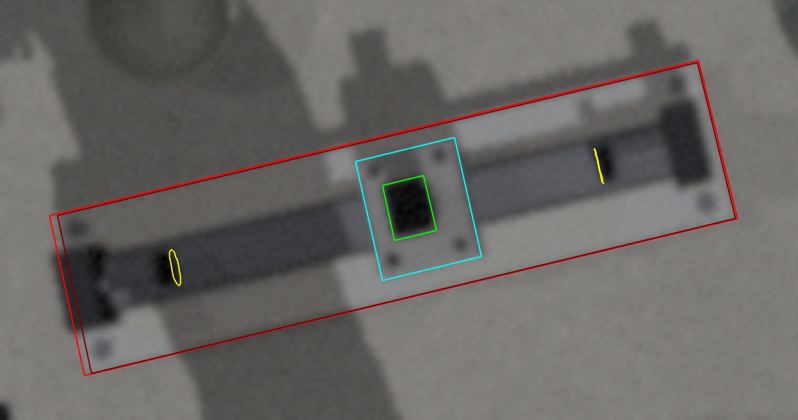

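View pics/ov_side_b.png

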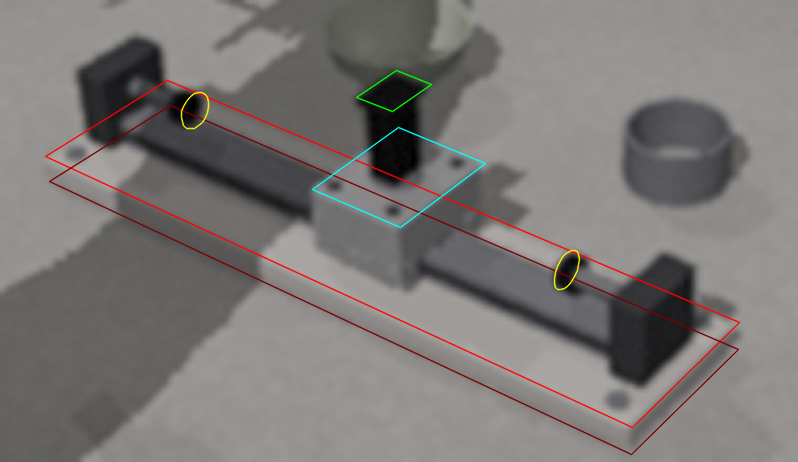

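View pics/top3.png

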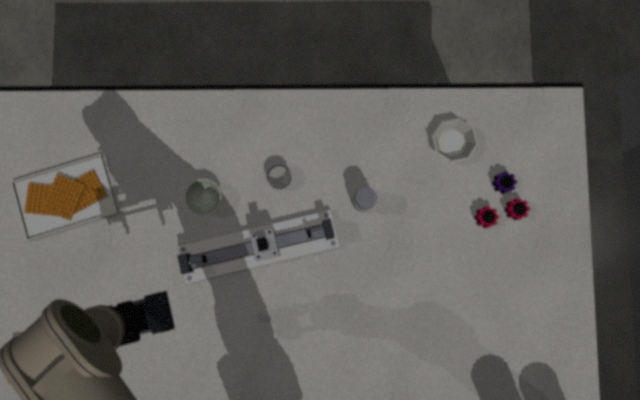

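The carriage stands at the predicted spot: the cap sits at crop position (410,207), inside the overlay drawn for y = −20.5 mm. The bowl (203,195), cutter (278,175) and jar (365,198) are where they started, and the arm is clear, so I'm handing in.

```bash
python3 s.py; python3 -c "
from bench import *
print(close_job())"
```

```text
t 17.95 s 245.4 lat -86.4 z 244.1 F_along -1.6 F_lat 0.5 Fz 0.3 Mz 0.00 w 86.6
the job is handed in; nothing more can be done
None
```

I stroked the carriage left, then right, found the tight spot, left the carriage standing on it and handed the job in at about 18 s. The hand-in gives no verdict.

- **Stroke:** I commanded at most 0.07 m/s. I pressed the left buffer first, with about 5–6 N at the wrist (about 6.5 N from how far the carriage went in). The right one then got about 5.5 N from its travel, with 5.7 N at the wrist holding and a brief 7.9 N moving.
- **Tight spot:** The drag was about 9–12 N, against about 1.5 N elsewhere. It ran from about y = −34 to −4 mm in my slide frame in both directions, so its middle is near −19 mm.
- **Where it stands:** I let go with the tool at −19.8 mm. The tool sprang back 1.6 mm as the fingers opened. The last pictures show the carriage at about −20.5 mm, well within the tight zone.
- **Surroundings:** The bowl, cutter and jar look unmoved, and the arm is clear of everything.

Some checks disagreed slightly:
- The gripper read 23 mm on the 20 mm handle, but the grip held without slipping.
- A sideways force of up to 7 N built up, probably from a slight error in my yaw estimate.
- The drawn board outline came out 1–2 pixels too long at each end in the top view.

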